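# Fit the end board of a flat-pack spice rack with its cam lock

## Robot

A 7-joint arm with a two-finger parallel gripper is mounted at the origin on a cart in front of the work surface, level with it; the furniture and walls round the work are solid. World frame = base frame: x ahead of the robot, y to its left, z up, the work surface at z = 0. Lengths are in m, angles in degrees, forces in N, time in s.
With the tool pointing down it reaches from about 0.425 to 0.875 m from the base axis. Payload 4.7 kg.
Tool frame: the origin (TCP) lies between the finger pads; the fingertips stand 8 mm ahead of it and the grasp point (between the pads) lies 11 mm behind it (env.tip_extent is the distance from the TCP to the fingertips, in m); z points along the fingers, y is the line along which they close (so a half turn about z gives the same grasp; the last joint's range is limited). The gripper opens to 87 mm and grips with 3 to 60 N. Pads are 19 mm wide; open, the fingers measure 117 mm over their backs; the gripper's body (75 mm by 190 mm) begins 51 mm behind the grasp point.
Start: joints at [-64.681, 18.392, -4.016, 83.108, 1.295, 78.541, -3.26], TCP at [0.27, 0.591, 0.231] pointing down, gripper open.
Joint ranges: [-163.93, 163.93], [-17.29, 119.83], [-79.2, 71.16], [3.27, 140.29], [-89.18, 269.18], [5.43, 117.66], [-154.24, 154.24]. Speed limits (degrees/s): [147.25, 147.25, 180, 180, 180, 180, 180].

## Interface

Orientations are given as [roll, pitch, yaw] about the fixed x, y, z axes, in that order (R = Rz(yaw) Ry(pitch) Rx(roll)).
In Python, from cell import sensors, vision, workorder, env gives the robot as it stands.
- The arm moves only by the tool drive_tool, never from a script. Its argument "moves" is a list of rows, each an object of numbers: "x", "y", "z": the shift along the tool's x, y, z in mm; "rx", "ry", "rz": the turn, a rotation vector about the tool's x, y, z in rad; "fingers": the closure, from -1 (fully open) to 1 (shut). In form: [{"x": .., "y": .., "z": .., "rx": .., "ry": .., "rz": .., "fingers": ..}, ...]. A call has 1 to 20 rows; each row is the pose to reach, as a shift and turn from the pose commanded when the call began, along the tool's axes at that moment; what a row does not reach only later rows make up. A row lasts 1/8 s, in which the tool goes at most 62.5 mm and 10.7 degrees, less where a joint would pass 70% of its speed; a pose out of reach is approached as far as the arm can. A call with a gripper value outside its range is refused whole. The fingers move at their own pace and stop on an object; "force" is the grip in N (left out, the last holds). Time passes only in rows, so rows that repeat a pose let the fingers close. It gives the time, the measured TCP pose, the force, the opening and the grip force at its end, in the units of the state.
- sensors.get_obs(): the state, without advancing time (a new reading comes with each control period).
- vision.read_camera(name): name is "side" or "top" or "wrist"; returns a dict with "image" (400x640x3 uint8, red, green, blue), "fx", "fy", "cx", "cy" (pixels), "k1" (the pictures are not rectified: a ray, as slopes to the right and down, at radius r is drawn at 1 + k1 r^2 times it, then the intrinsics apply), "R" (3x3) and "t" (3): a world point X has camera coordinates R X + t. Camera axes: x right, y down, z forward; pixel columns grow to the right and rows downward; lengths in m; the calibration is good to about 2 mm. A picture is of the moment at which its call begins. There is no depth.
- workorder.sign_off(): hands the job in; it is judged then, once.
The state is a dict: "time_s": time; "qpos": joint angles; "joint_velocities": joint speeds; "effort": joint torques, N m; "tool_pos": TCP position; "tool_rot": TCP orientation; "force": force on the tool from outside, world axes, zero at the start; "wrist_torque": the same for the moment, N m; "grip_width": finger opening in m; "grasp_force": force on a finger pad.
Only numpy, scipy, OpenCV 4.12 (cv2) and the standard library are available. Lean on these libraries where they do the work, as an engineer would, in place of code of your own. Each camera call takes 0.05 s, during which the arm holds its last target. There are 200 camera calls.

## Task

Fit the loose end board onto the open end of the spice rack: slide its stud into the groove until the board sits against the rack, then swing the red-gripped cam lever clockwise until the cam has drawn the stud firmly tight, so that it stays tight when you let go. Stop when you feel it grow tight, for forcing it further would over-tighten the cam; leave the spice jars where they stand.

Things in the scene. Friction and masses are not known exactly. Their poses are not given: they have to be found in the camera images.
- rack_base: fixed pale wood plinth, 150 (x) x 120 (y) x 32 mm high; a 75 mm high end board is already on its far (-x) end. Origin: on the cam's upright axis at worktop level, z up. +x points out of the open end, whose face is the plane x = +34 mm. In it, at y = 0, is a groove 11 mm wide (mouth flared to 19), open at the top, down to the worktop, leading to the cam. Lever arm's top is 38 mm up
- end_board: loose pale wood board, about 0.3 kg, upright: 18 (x) x 110 (y) x 75 mm high. Origin: centre of underside. From its -x face, 17 mm up, a steel stud (6 mm thick) points along -x; its upright T head (8 mm thick, 19 tall) is 19.9 to 24.7 mm out from the face: how far it is screwed in differs and is not measured. Fitted: axes as the rack's, origin at x = +43 mm, y = 0 in the rack's frame
- cam: steel cam: disc of 51 mm diameter flush with the plinth's top, with curved flanges below it that hook behind the stud's head. Origin: on its upright axis at worktop level. It turns with its lever, an arm on top (upper face 38 mm above the worktop) that points along the cam's own -y to the grip. Rightly tight is a pull of some 20 to 30 N on the stud; over 50 N is too tight
- cam_turn (a joint): cam turn, rad, clockwise from above, 0 to 3.4. Starts at 0-0.3 (open, the stud can enter). Lever along the rack's -y at 0, -x at 1.57, +y at 3.14. Turns easily (1 N at the grip) until the flange takes the stud, at 1.1 to 2.8; over the next 0.4 rad the pull grows from 0 to 50 N. Force at the grip along its path: 1/4 of the pull while turning, 1/10 at rest. It stays where it is left
- cam_grip (a point): middle of the red grip that stands upright at the end of the cam lever, 16 mm above its foot: 15 mm diameter, from 38.5 to 72 mm above the worktop, 45 mm from the cam's axis. It spins freely about its own upright axis, so it can be held and carried round the cam's axis without turning the hand
- spice_jar_2: glass spice jar with a green lid, 46 mm diameter, 106 mm high, a bystander behind the work. Origin: centre of its underside
- spice_jar_3: glass spice jar with a green lid, 46 mm diameter, 106 mm high, a bystander behind the work. Origin: centre of its underside. (The arm starts beyond the end of the wall at the right: swing away from it, fold in to about 0.41 m reach, then swing to the work)

How it is judged (in metres and radians):
On the way, in this order (a step that is already met when the one before it is completed fails the run):
1. the end board stands against the rack's open end with its stud in the groove (within 4 mm) (x of end_board in the frame of rack_base between 0.04 and 0.047 m and y of end_board in the frame of rack_base between -0.005 and 0.005 m and z of end_board in the frame of rack_base below 0.006 m), for 0.2 s.
2. the cam has been turned clockwise and pulls on the stud with more than 6 N (value of joint cam_turn above 1 rad and contact force between cam and end_board above 6 N), for 0.2 s.
At the end, for the whole second after the job is handed in: The end board is upright and flush on the rack's open end (gap under 1.5 mm, within 5 mm sideways, 0.05 rad), at rest; the cam is turned by more than 1 rad and by itself pulls on the stud with more than 6 N (never more than 50 N); the jars are left alone (all of step 2 and x of end_board in the frame of rack_base between 0.04 and 0.0445 m and y of end_board in the frame of rack_base between -0.005 and 0.005 m and angle between the x axis of end_board and the x axis of rack_base, either way round below 0.05 rad and angle between end_board's own z axis and vertical below 0.05 rad and linear speed of end_board below 0.01 m/s); the robot touches nothing.
It fails at once if the cam is over-tightened: it pulls on the stud with more than 50 N (contact force between cam and end_board above 50 N).
It fails at once if a spice jar is shifted by more than 20 mm or tipped (distance of any of spice_jar_2, spice_jar_3 from where it was at the start of the episode above 0.02 m or angle between any of spice_jar_2, spice_jar_3's own z axis and vertical above 0.3 rad).
It also fails if it takes over 72 s, if anything falls off the work surface, if the arm or the gripper's body presses on something with over 40 N, if the wrist force passes 120 N, or if a joint passes its speed limit or range.

## Working session

There is one attempt and no reset: what is moved stays moved. The work goes in short steps, Python scripts to look and compute and a tool call to move; the robot and the scene stay as the last step left them, time stands still between calls to the robot, and variables do not carry over. Pictures are saved under pics/ and viewed, at most 10 in all, crops included, and the job is handed in when it is done.

Besides the shell and the picture viewer there is one more tool, called after "Emit:" as name(argument=value, ...), one argument or row to a line, values as JSON. drive_tool: Moves the arm, as the interface text tells. Its arguments: {"type":"object","properties":{"moves":{"type":"array"},"force":{"type":"number"}},"required":["moves"]}

```bash
mkdir -p pics; ls
cat > h.py <<'E'
import numpy as np, cv2
from cell import sensors, vision, workorder, env
def snap(n,f):
    c=vision.read_camera(n); cv2.imwrite(f'pics/{f}.png',cv2.cvtColor(c['image'],cv2.COLOR_RGB2BGR))
    np.savez(f'pics/{f}.npz',**{k:np.array(v) for k,v in c.items()}); return c
def load(f): return dict(np.load(f'pics/{f}.npz'))
def pix(c,X):
    p=np.array(c['R'])@np.array(X)+c['t']; s=p[:2]/p[2]; s=s*(1+c['k1']*(s@s))
    return np.array([c['fx']*s[0]+c['cx'],c['fy']*s[1]+c['cy']])
def atz(c,u,v,z):
    d=np.array([(u-c['cx'])/c['fx'],(v-c['cy'])/c['fy']]); s=d.copy()
    for _ in range(30): s=d/(1+c['k1']*(s@s))
    R=np.array(c['R']); o=-R.T@c['t']; r=R.T@np.array([*s,1]); return o+r*(z-o[2])/r[2]
E
python3 - <<'E'
from h import *
for n in('top','side'):
    c=snap(n,n+'0'); print(n,-np.array(c['R']).T@c['t'],c['R'])
o=sensors.get_obs(); print(o['time_s'],o['tool_pos'],o['tool_rot'],o['force'],o['grip_width'])
E
```

```text
pics
top [0.56003331 0.07058799 0.95754981] [[-0.00986344 -0.99982347  0.01599201]
 [-0.99775419  0.0087809  -0.06640393]
 [ 0.06625178 -0.01661106 -0.99766466]]
side [-0.10688962 -0.57699163  0.50548372] [[ 0.67862642 -0.73406686  0.02473916]
 [-0.29232469 -0.30083997 -0.90776736]
 [ 0.67380447  0.60880305 -0.41874382]]
0.1 [0.26951274 0.59099197 0.22957367] [-1.79903351e+02  5.89170633e-03  1.55491623e+02] [-0.51323864  0.14530099  0.2500396 ] 0.08722259824532498
```

View pics/top0.png

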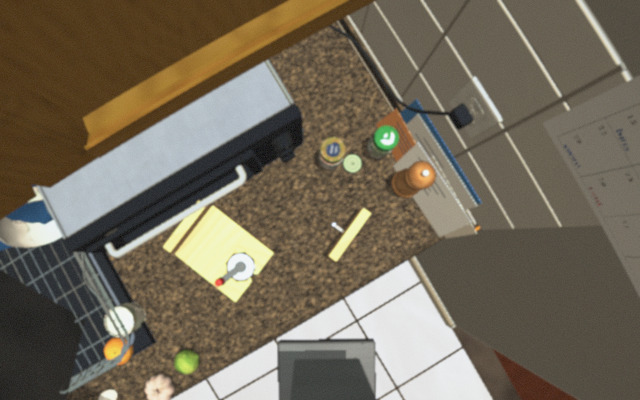

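View pics/side0.png

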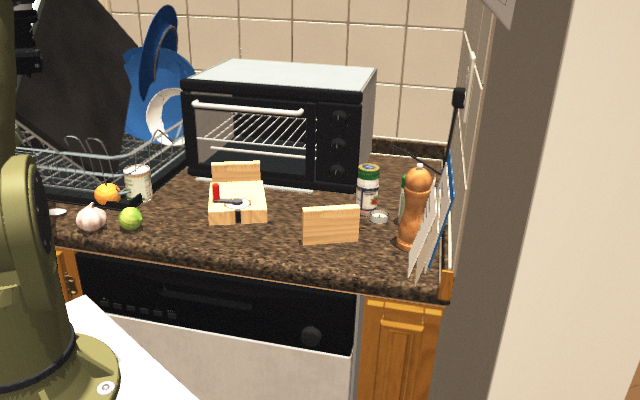

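Run:
```python
from h import *
c=load('top0');im=cv2.cvtColor(c['image'],cv2.COLOR_RGB2BGR)
a=cv2.resize(im[195:310,155:285],None,fx=6,fy=5.2,interpolation=3)
a=cv2.resize(im[195:310,155:285],(650,575),interpolation=3)
cv2.imwrite('pics/c1.png',a)
cv2.imwrite('pics/c2.png',cv2.resize(im[195:275,310:390],(560,560),interpolation=3))
print(c['fx'],c['k1'])
hsv=cv2.cvtColor(im,cv2.COLOR_BGR2HSV)
m=((hsv[...,0]>18)&(hsv[...,0]<35)&(hsv[...,1]>60)&(hsv[...,2]>150)).astype('uint8')
for k in cv2.findContours(m,0,2)[0]:
    if cv2.contourArea(k)>200: print(cv2.contourArea(k),cv2.minAreaRect(k),cv2.boxPoints(cv2.minAreaRect(k)).round(1).tolist())
```

```text
482.8194513187956 -0.13716913403675865
447.0 ((234.68397521972656, 283.9107666015625), (24.632314682006836, 29.631942749023438), 37.5685920715332) [[215.89999389648438, 288.1000061035156], [234.0, 264.70001220703125], [253.5, 279.70001220703125], [235.39999389648438, 303.20001220703125]]
636.5 ((349.51416015625, 234.28799438476562), (11.619736671447754, 61.0261344909668), 35.83765411376953) [[326.8999938964844, 255.60000610351562], [362.70001220703125, 206.1999969482422], [372.1000061035156, 213.0], [336.3999938964844, 262.3999938964844]]
484.5 ((183.21923828125, 227.0038604736328), (11.226343154907227, 58.3243522644043), 37.87498474121094) [[160.89999389648438, 246.60000610351562], [196.6999969482422, 200.5], [205.60000610351562, 207.39999389648438], [169.6999969482422, 253.5]]
3676.5 ((223.7576904296875, 253.31153869628906), (79.81226348876953, 64.63917541503906), 37.87498474121094) [[172.39999389648438, 254.3000030517578], [212.10000610351562, 203.3000030517578], [275.1000061035156, 252.3000030517578], [235.39999389648438, 303.29998779296875]]
429.5 ((332.6499938964844, 148.94998168945312), (23.084625244140625, 24.66576385498047), 71.56504821777344) [[317.29998779296875, 141.89999389648438], [340.70001220703125, 134.10000610351562], [348.0, 156.0], [324.6000061035156, 163.8000030517578]]
3600.5 ((203.3363494873047, 59.40837860107422), (21.174686431884766, 270.289306640625), 60.499271392822266) [[80.5, 116.69999694824219], [315.70001220703125, -16.399999618530273], [326.20001220703125, 2.0999999046325684], [90.9000015258789, 135.1999969482422]]
```

View pics/c1.png

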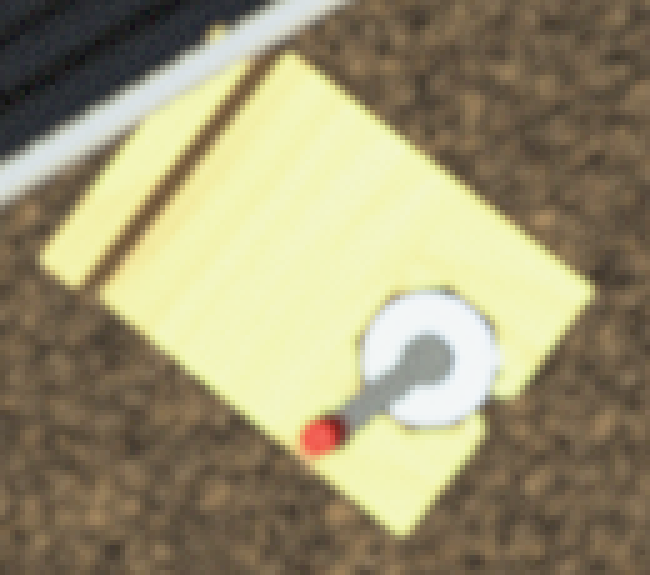

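View pics/c2.png

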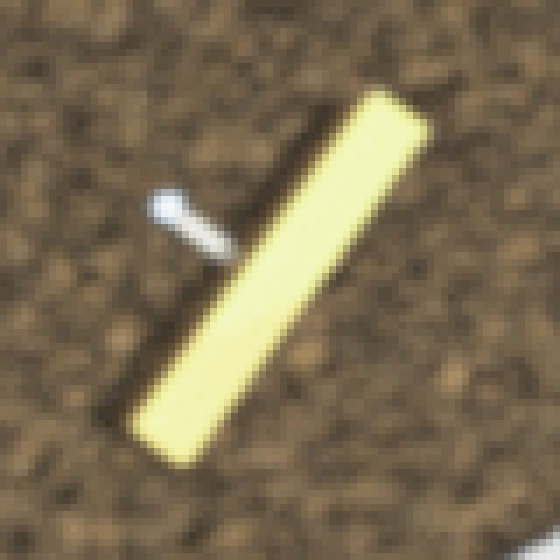

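```bash
cat > fit.py <<'E'
from h import *
from scipy.optimize import least_squares
def T(p,q): c,s=np.cos(p[2]),np.sin(p[2]); return [p[0]+c*q[0]-s*q[1],p[1]+s*q[0]+c*q[1],q[2]]
def fit(c,pts,x0):
    f=lambda p: np.concatenate([pix(c,T(p,q))-uv for q,uv in pts])
    r=least_squares(f,x0); return r.x, r.fun.reshape(-1,2)
E
python3 - <<'E'
from fit import *
c=load('top0')
C1=lambda u,v: np.array([155+u/5-.4,195+v/5-.4]); C2=lambda u,v: np.array([310+u/7-.43,195+v/7-.43])
rp=[((.034,.060,.032),C1(597,291)),((.034,-.060,.032),C1(402,537)),((0,0,.032),C1(429,358))]
p,e=fit(c,rp,[.5,.2,-2.2]); print('rack',p,np.degrees(p[2]),e.round(1).tolist())
for q in[(290,52),(100,293)]:
    w=atz(c,*C1(*q),.032)[:2]-p[:2]; R=np.array([[np.cos(p[2]),np.sin(p[2])],[-np.sin(p[2]),np.cos(p[2])]]); print('far',R@w)
g=atz(c,*C1(321,437),.072)[:2]; print('grip world',g,'rack',R@(g-p[:2]))
bp=[((-.009,.055,.075),C2(380,90)),((.009,.055,.075),C2(434,131)),((.009,-.055,.075),C2(186,468)),((-.009,-.055,.075),C2(132,425))]
b,e=fit(c,bp,[.5,0,-2.2]); print('board',b,np.degrees(b[2]),e.round(1).tolist())
Rb=np.array([[np.cos(b[2]),np.sin(b[2])],[-np.sin(b[2]),np.cos(b[2])]])
print('head in board',Rb@(atz(c,*C2(168,207),.0265)[:2]-b[:2]))
print('board in rack',R@(b[:2]-p[:2]))
# side check
s=load('side0'); im=cv2.cvtColor(s['image'],cv2.COLOR_RGB2BGR)
def dr(P,z,pts,col):
    for x,y in pts:
        u=pix(s,T(P,(x,y,z)))*1; cv2.circle(big,tuple(int(v) for v in ((u-[190,130])*4)),3,col,1)
big=cv2.resize(im[130:260,190:380],None,fx=4,fy=4,interpolation=3)
dr(p,.032,[(.034,.06),(.034,-.06),(-.116,-.06),(-.116,.06),(0,0)],(255,0,0))
dr(b,.075,[(.009,.055),(.009,-.055),(-.009,-.055),(-.009,.055)],(0,0,255)); dr(b,0,[(.009,.055),(.009,-.055)],(0,0,255))
cv2.imwrite('pics/s1.png',big)
E
```

```text
rack [ 0.5007138   0.19704672 -2.24936943] -128.87937478718354 [[-0.1, -0.0], [-0.1, -0.0], [0.1, 0.1]]
far [-0.11579091  0.05795006]
far [-0.11538322 -0.06032206]
grip world [0.47472547 0.23170814] rack [-0.01067042 -0.04198749]
board [ 0.55992178 -0.00928961 -2.22168206] -127.29300524137865 [[0.1, -0.1], [0.2, -0.1], [-0.0, 0.0], [-0.2, 0.3]]
head in board [-0.03375257 -0.00071667]
board in rack [0.12346264 0.17560536]
```

View pics/s1.png

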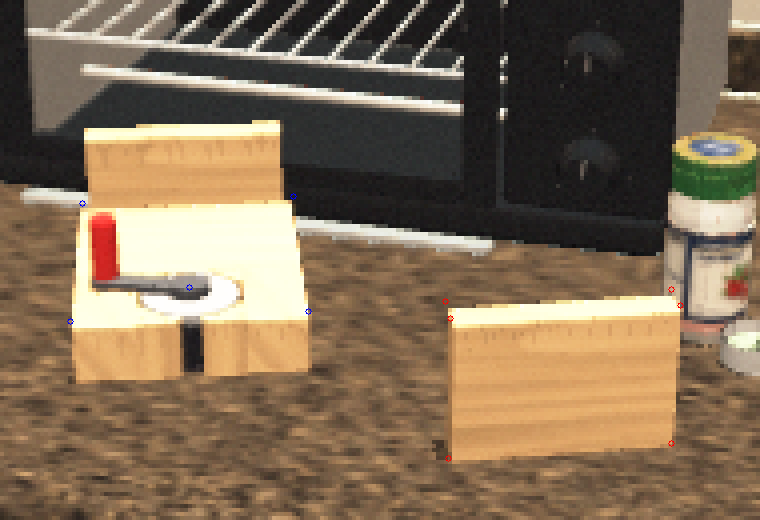

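Run:
```python
from h import *
for n in('top0','side0'):
    c=load(n)
    for P in([0,0,0],[.27,.591,.23],[.27,.591,.40],[.27,-.591,.40]): print(n,P,pix(c,P).round(),(np.array(c['R'])@P+c['t'])[2].round(2))
snap('wrist','w0')
c=load('w0');print(-np.array(c['R']).T@c['t'],c['R'])
```

```text
top0 [0, 0, 0] [344. 508.] 0.92
top0 [0.27, 0.591, 0.23] [-11. 413.] 0.7
top0 [0.27, 0.591, 0.4] [-75. 448.] 0.53
top0 [0.27, -0.591, 0.4] [751. 416.] 0.55
side0 [0, 0, 0] [ 30. 394.] 0.63
side0 [0.27, 0.591, 0.23] [32. 93.] 1.08
side0 [0.27, 0.591, 0.4] [16. 10.] 1.01
side0 [0.27, -0.591, 0.4] [766. 175.] 0.29
[0.19549626 0.62433991 0.38458124] [[ 0.41422043  0.91017607 -0.00097669]
 [ 0.87115499 -0.39615067  0.29009246]
 [ 0.2636483  -0.12101307 -0.95699813]]
```

View pics/w0.png

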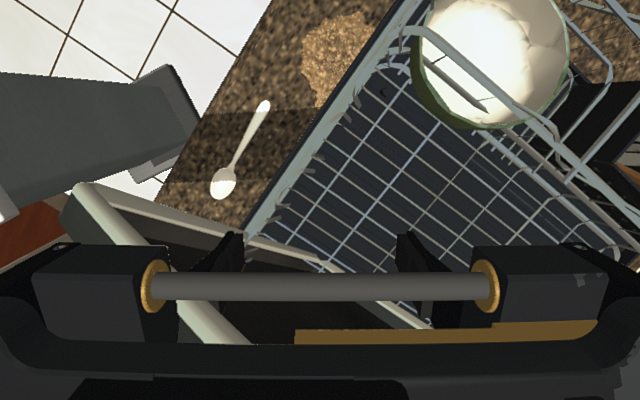

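Run:
```python
from h import *
s=load('side0');t=load('top0')
for uv in[(122,45),(75,22),(40,50),(165,8)]:
    for z in(.1,.15,.2,.25,.3,.35):
        P=atz(s,*uv,z); print(uv,z,P.round(2),pix(t,P).round())
im=np.hstack([cv2.resize(cv2.cvtColor(c['image'],cv2.COLOR_RGB2BGR)[a:a+200,:200],(400,400)) for c,a in((t,200),(s,0))])
im=np.clip(im.astype(float)**.6*12,0,255).astype('uint8')
cv2.imwrite('pics/tr.png',im)
```

```text
(122, 45) 0.1 [1.11 1.82 0.1 ] [-65.  99.]
(122, 45) 0.15 [0.96 1.52 0.15] [-145.   97.]
(122, 45) 0.2 [0.81 1.23 0.2 ] [-181.  121.]
(122, 45) 0.25 [0.66 0.93 0.25] [-160.  177.]
(122, 45) 0.3 [0.51 0.64 0.3 ] [-69. 267.]
(122, 45) 0.35 [0.36 0.34 0.35] [ 98. 390.]
(75, 22) 0.1 [1.34 2.86 0.1 ] [1190.  421.]
(75, 22) 0.15 [1.17 2.44 0.15] [686. 285.]
(75, 22) 0.2 [0.99 2.01 0.2 ] [268. 194.]
(75, 22) 0.25 [0.81 1.59 0.25] [-33. 160.]
(75, 22) 0.3 [0.63 1.17 0.3 ] [-179.  196.]
(75, 22) 0.35 [0.45 0.74 0.35] [-137.  306.]
(40, 50) 0.1 [0.78 1.94 0.1 ] [-13. 178.]
(40, 50) 0.15 [0.67 1.63 0.15] [-121.  192.]
(40, 50) 0.2 [0.56 1.32 0.2 ] [-179.  227.]
(40, 50) 0.25 [0.45 1.01 0.25] [-174.  288.]
(40, 50) 0.3 [0.34 0.7  0.3 ] [-93. 374.]
(40, 50) 0.35 [0.23 0.39 0.35] [ 70. 481.]
(165, 8) 0.1 [2.29 3.31 0.1 ] [2353. 1223.]
(165, 8) 0.15 [1.99 2.83 0.15] [1572.  812.]
(165, 8) 0.2 [1.7  2.35 0.2 ] [878. 463.]
(165, 8) 0.25 [1.4  1.87 0.25] [318. 204.]
(165, 8) 0.3 [1.11 1.39 0.3 ] [-53.  68.]
(165, 8) 0.35 [0.81 0.91 0.35] [-170.   88.]
```

View pics/tr.png

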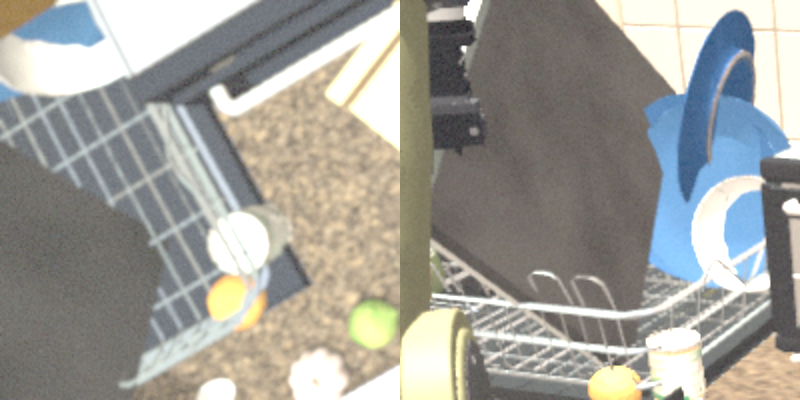

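Emit:
drive_tool(
  moves=[
    {"x": 40},
    {"x": 80},
    {"x": 110},
    {"x": 110,"y": -40},
    {"x": 105,"y": -90},
    {"x": 100,"y": -140},
    {"x": 95,"y": -190},
    {"x": 90,"y": -230},
    {"x": 90,"y": -230},
    {"x": 90,"y": -230},
  ],
)

```text
invalid input at $.moves[0]: expected keys x, y, z, rx, ry, rz, fingers
```

Run:
```python
from h import *
o=sensors.get_obs(); print(o['tool_pos'],o['tool_rot'],o['qpos'],o['force'])
snap('side','side1')
```

```text
[0.26951348 0.59104895 0.22971592] [-1.79916776e+02  3.33140854e-03  1.55491252e+02] [-64.68220086  18.42925464  -4.01616014  83.15855589   1.29346296
  78.54054679  -3.26062891] [-0.18545789 -0.77664051  0.18153897]
```

View pics/side1.png

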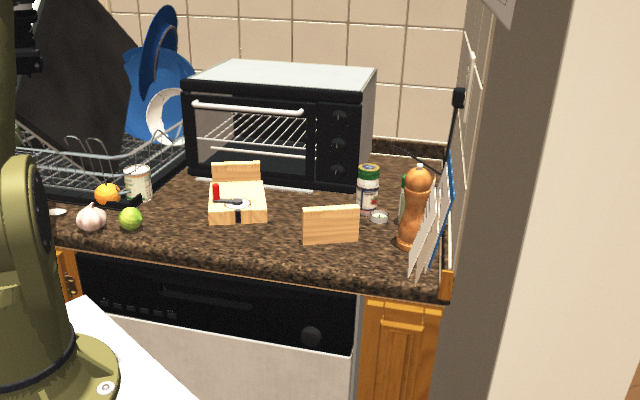

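The drive call was refused because every row needs all the keys. The picture shows the scene unchanged.

Emit:
drive_tool(
  moves=[
    {"x": 40,"y": 0,"z": 0,"rx": 0,"ry": 0,"rz": 0,"fingers": -1},
    {"x": 80,"y": 0,"z": 0,"rx": 0,"ry": 0,"rz": 0,"fingers": -1},
    {"x": 110,"y": 0,"z": 0,"rx": 0,"ry": 0,"rz": 0,"fingers": -1},
    {"x": 110,"y": -40,"z": 0,"rx": 0,"ry": 0,"rz": 0,"fingers": -1},
    {"x": 105,"y": -90,"z": 0,"rx": 0,"ry": 0,"rz": 0,"fingers": -1},
    {"x": 100,"y": -140,"z": 0,"rx": 0,"ry": 0,"rz": 0,"fingers": -1},
    {"x": 95,"y": -190,"z": 0,"rx": 0,"ry": 0,"rz": 0,"fingers": -1},
    {"x": 90,"y": -230,"z": 0,"rx": 0,"ry": 0,"rz": 0,"fingers": -1},
    {"x": 90,"y": -230,"z": 0,"rx": 0,"ry": 0,"rz": 0,"fingers": -1},
    {"x": 90,"y": -230,"z": 0,"rx": 0,"ry": 0,"rz": 0,"fingers": -1},
  ],
)

```text
time_s: 1.45
tool_pos: [0.0926, 0.4201, 0.2309]
tool_rot: [179.9, -0.0, 155.5]
force: [0.2, 0.8, -0.4]
grip_width: 0.0873
grasp_force: 0.0
```

Run:
```python
from h import *
o=sensors.get_obs(); print(o['tool_pos'],o['tool_rot'],o['qpos'],o['force'])
```

```text
[0.09258907 0.42011595 0.23091657] [ 1.79917193e+02 -1.10408725e-02  1.55484660e+02] [-71.36779509  -8.33093228  -8.80598881 111.87679352  -1.29785417
  76.27774263 -14.29155333] [ 0.18211661  0.84093891 -0.44593181]
```

Emit:
drive_tool(
  moves=[
    {"x": 0,"y": 0,"z": 0,"rx": 0,"ry": 0,"rz": -0.17,"fingers": -1},
    {"x": 0,"y": 0,"z": 0,"rx": 0,"ry": 0,"rz": -0.34,"fingers": -1},
    {"x": 0,"y": 0,"z": 0,"rx": 0,"ry": 0,"rz": -0.51,"fingers": -1},
    {"x": 0,"y": 0,"z": 0,"rx": 0,"ry": 0,"rz": -0.68,"fingers": -1},
    {"x": 0,"y": 0,"z": 0,"rx": 0,"ry": 0,"rz": -0.85,"fingers": -1},
    {"x": 0,"y": 0,"z": 0,"rx": 0,"ry": 0,"rz": -1.02,"fingers": -1},
    {"x": 0,"y": 0,"z": 0,"rx": 0,"ry": 0,"rz": -1.17,"fingers": -1},
    {"x": 0,"y": 0,"z": 0,"rx": 0,"ry": 0,"rz": -1.3,"fingers": -1},
    {"x": 0,"y": 0,"z": 0,"rx": 0,"ry": 0,"rz": -1.3,"fingers": -1},
  ],
)

```text
time_s: 2.58
tool_pos: [0.0926, 0.4204, 0.2303]
tool_rot: [-180.0, -0.0, -130.1]
force: [-0.7, -0.2, 0.9]
grip_width: 0.087
grasp_force: 0.0
```

Emit:
drive_tool(
  moves=[
    {"x": -13,"y": -45,"z": 0,"rx": 0,"ry": 0,"rz": 0,"fingers": -1},
    {"x": -24,"y": -90,"z": 0,"rx": 0,"ry": 0,"rz": 0,"fingers": -1},
    {"x": -32,"y": -134,"z": 0,"rx": 0,"ry": 0,"rz": 0,"fingers": -1},
    {"x": -36,"y": -177,"z": 0,"rx": 0,"ry": 0,"rz": 0,"fingers": -1},
    {"x": -36,"y": -221,"z": 0,"rx": 0,"ry": 0,"rz": 0,"fingers": -1},
    {"x": -33,"y": -265,"z": 0,"rx": 0,"ry": 0,"rz": 0,"fingers": -1},
    {"x": -24,"y": -304,"z": 0,"rx": 0,"ry": 0,"rz": 0,"fingers": -1},
    {"x": -13,"y": -343,"z": 0,"rx": 0,"ry": 0,"rz": 0,"fingers": -1},
    {"x": 0,"y": -376,"z": 0,"rx": 0,"ry": 0,"rz": 0,"fingers": -1},
    {"x": 17,"y": -409,"z": 0,"rx": 0,"ry": 0,"rz": 0,"fingers": -1},
    {"x": 17,"y": -409,"z": 0,"rx": 0,"ry": 0,"rz": 0,"fingers": -1},
    {"x": 17,"y": -409,"z": 0,"rx": 0,"ry": 0,"rz": 0,"fingers": -1},
  ],
)

```text
time_s: 4.08
tool_pos: [0.3947, 0.1442, 0.2306]
tool_rot: [180.0, 0.0, -130.1]
force: [-0.0, 0.9, 0.6]
grip_width: 0.0873
grasp_force: 0.0
```

Emit:
drive_tool(
  moves=[
    {"x": 1,"y": -25,"z": 0,"rx": 0,"ry": 0,"rz": 0.17,"fingers": -1},
    {"x": 2,"y": -50,"z": 0,"rx": 0,"ry": 0,"rz": 0.34,"fingers": -1},
    {"x": 4,"y": -75,"z": 0,"rx": 0,"ry": 0,"rz": 0.51,"fingers": -1},
    {"x": 5,"y": -100,"z": 0,"rx": 0,"ry": 0,"rz": 0.68,"fingers": -1},
    {"x": 6,"y": -125,"z": 0,"rx": 0,"ry": 0,"rz": 0.85,"fingers": -1},
    {"x": 7,"y": -150,"z": 0,"rx": 0,"ry": 0,"rz": 1.02,"fingers": -1},
    {"x": 8,"y": -175,"z": 0,"rx": 0,"ry": 0,"rz": 1.19,"fingers": -1},
    {"x": 9,"y": -200,"z": 0,"rx": 0,"ry": 0,"rz": 1.36,"fingers": -1},
    {"x": 11,"y": -225,"z": 0,"rx": 0,"ry": 0,"rz": 1.522,"fingers": -1},
    {"x": 11,"y": -225,"z": 0,"rx": 0,"ry": 0,"rz": 1.522,"fingers": -1},
    {"x": 11,"y": -225,"z": 0,"rx": 0,"ry": 0,"rz": 1.522,"fingers": -1},
  ],
)

```text
time_s: 5.45
tool_pos: [0.5594, -0.0079, 0.2301]
tool_rot: [-180.0, -0.1, 143.0]
force: [-0.4, -0.9, -0.1]
grip_width: 0.0872
grasp_force: 0.0
```

Run:
```python
from fit import *
o=sensors.get_obs(); print(o['tool_pos'],o['tool_rot'],o['qpos'])
c=snap('wrist','w1')
im=cv2.cvtColor(c['image'],cv2.COLOR_RGB2BGR)
b=[.55992,-.00929,-2.22168]
for q in[(-.009,.055,.075),(.009,.055,.075),(.009,-.055,.075),(-.009,-.055,.075),(0,0,.075)]:
    cv2.circle(im,tuple(int(v) for v in pix(c,T(b,q))),3,(0,0,255),1)
p=[.50071,.19705,-2.24937]
for q in[(.034,.06,.032),(.034,-.06,.032),(0,0,.032)]: cv2.circle(im,tuple(int(v) for v in pix(c,T(p,q))),3,(255,0,0),1)
cv2.imwrite('pics/w1o.png',im)
```

```text
[ 0.55944142 -0.00793958  0.2300886 ] [-1.79976822e+02 -6.90666363e-02  1.42977893e+02] [-40.07647422   8.48946384  42.40082263  97.5873369   -5.9031518
  76.26341562  56.40154465]
```

View pics/w1o.png

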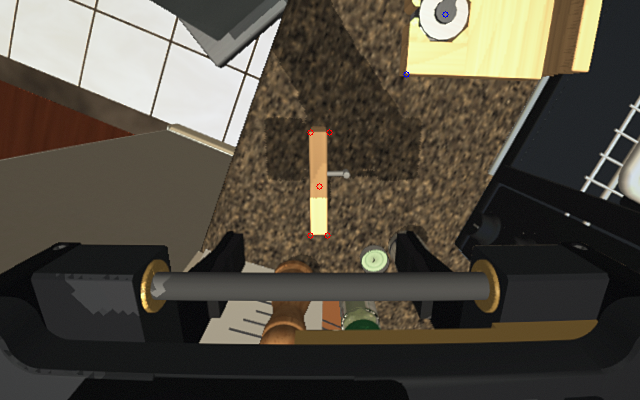

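Emit:
drive_tool(
  moves=[
    {"x": -1,"y": -1,"z": 50,"rx": 0,"ry": 0,"rz": 0,"fingers": -1},
    {"x": -1,"y": -1,"z": 100,"rx": 0,"ry": 0,"rz": 0,"fingers": -1},
    {"x": -1,"y": -1,"z": 145,"rx": 0,"ry": 0,"rz": 0,"fingers": -1},
    {"x": -1,"y": -1,"z": 170,"rx": 0,"ry": 0,"rz": 0,"fingers": -1},
    {"x": -1,"y": -1,"z": 177,"rx": 0,"ry": 0,"rz": 0,"fingers": -1},
    {"x": -1,"y": -1,"z": 177,"rx": 0,"ry": 0,"rz": 0,"fingers": 1},
    {"x": -1,"y": -1,"z": 177,"rx": 0,"ry": 0,"rz": 0,"fingers": 1},
    {"x": -1,"y": -1,"z": 177,"rx": 0,"ry": 0,"rz": 0,"fingers": 1},
    {"x": -1,"y": -1,"z": 177,"rx": 0,"ry": 0,"rz": 0,"fingers": 1},
    {"x": -1,"y": -1,"z": 177,"rx": 0,"ry": 0,"rz": 0,"fingers": 1},
    {"x": -1,"y": -1,"z": 177,"rx": 0,"ry": 0,"rz": 0,"fingers": 1},
    {"x": -1,"y": -1,"z": 177,"rx": 0,"ry": 0,"rz": 0,"fingers": 1},
    {"x": -1,"y": -1,"z": 177,"rx": 0,"ry": 0,"rz": 0,"fingers": 1},
  ],
  force=25,
)

```text
time_s: 7.12
tool_pos: [0.56, -0.0111, 0.0535]
tool_rot: [180.0, -0.0, 142.8]
force: [0.5, 0.1, 0.4]
grip_width: 0.0178
grasp_force: 25.0
```

Run:
```python
from h import *
o=sensors.get_obs(); print(o['tool_pos'],o['tool_rot'],o['force'],o['grip_width'],o['grasp_force'])
```

```text
[ 0.56004882 -0.0110649   0.05352881] [ 1.79995607e+02 -1.49837774e-03  1.42768039e+02] [0.53403109 0.08431167 0.36136656] 0.017832480301683135 24.95550029911101
```

Emit:
drive_tool(
  moves=[
    {"x": 0,"y": 0,"z": -6,"rx": 0,"ry": 0,"rz": 0,"fingers": 1},
    {"x": 0,"y": 0,"z": -12,"rx": 0,"ry": 0,"rz": 0.01,"fingers": 1},
    {"x": 20,"y": 5,"z": -12,"rx": 0,"ry": 0,"rz": 0.029,"fingers": 1},
    {"x": 50,"y": 13,"z": -12,"rx": 0,"ry": 0,"rz": 0.029,"fingers": 1},
    {"x": 80,"y": 20,"z": -12,"rx": 0,"ry": 0,"rz": 0.029,"fingers": 1},
    {"x": 110,"y": 28,"z": -12,"rx": 0,"ry": 0,"rz": 0.029,"fingers": 1},
    {"x": 140,"y": 36,"z": -12,"rx": 0,"ry": 0,"rz": 0.029,"fingers": 1},
    {"x": 162,"y": 42,"z": -12,"rx": 0,"ry": 0,"rz": 0.029,"fingers": 1},
    {"x": 174,"y": 45,"z": -12,"rx": 0,"ry": 0,"rz": 0.029,"fingers": 1},
    {"x": 174,"y": 45,"z": -12,"rx": 0,"ry": 0,"rz": 0.029,"fingers": 1},
    {"x": 174,"y": 45,"z": -12,"rx": 0,"ry": 0,"rz": 0.029,"fingers": 1},
  ],
)

```text
time_s: 8.5
tool_pos: [0.4495, 0.1291, 0.0658]
tool_rot: [180.0, 0.0, 141.0]
force: [0.5, 0.4, -3.6]
grip_width: 0.0176
grasp_force: 25.0
```

Run:
```python
from h import *
o=sensors.get_obs(); print(o['tool_pos'],o['tool_rot'],o['force'],o['grip_width'],o['grasp_force'])
c=snap('side','s2'); snap('top','t2')
im=cv2.cvtColor(load('s2')['image'],cv2.COLOR_RGB2BGR)[120:250,170:300]; im2=cv2.cvtColor(load('t2')['image'],cv2.COLOR_RGB2BGR)[195:325,205:335]
cv2.imwrite('pics/s2c.png',np.hstack([cv2.resize(i,(400,400),interpolation=3) for i in(im,im2)]))
```

```text
[0.4495012  0.12906367 0.06575591] [1.79986375e+02 4.94526635e-02 1.41029398e+02] [ 0.54097074  0.37125849 -3.59355555] 0.017633302733348163 24.95481957681477
```

View pics/s2c.png

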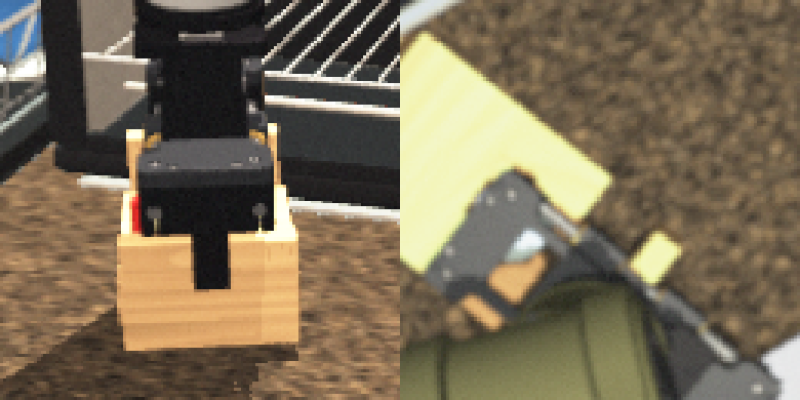

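Run:
```python
from fit import *
c=load('t2'); t=sensors.get_obs(); x,y=t['tool_pos'][:2]; a=np.radians(t['tool_rot'][2])
xt=np.array([np.cos(a),np.sin(a)]); b=np.array([x,y])+.0012*xt; th=a-3*np.pi/2
p=[.50071,.19705,-2.24937]; r=lambda w: (np.array([[np.cos(p[2]),np.sin(p[2])],[-np.sin(p[2]),np.cos(p[2])]])@(np.array(w[:2])-p[:2])*1e3).round(1)
print('board in rack',r(b))
for q in[(-.009,.055,.087),(.009,.055,.087)]: print(pix(c,T([*b,th],q)).round(1))
for uv in[(287.6,268.8),(296.7,275.3)]: print(r(atz(c,*uv,.087)))
hsv=cv2.cvtColor(c['image'],cv2.COLOR_RGB2HSV)
m=((hsv[...,0]>18)&(hsv[...,0]<35)&(hsv[...,1]>60)&(hsv[...,2]>170)).astype('uint8')
for k in cv2.findContours(m,0,2)[0]:
    if cv2.contourArea(k)>40 and cv2.boundingRect(k)[0]>270: print(cv2.minAreaRect(k), cv2.boxPoints(cv2.minAreaRect(k)).round(1).tolist())
```

```text
board in rack [85.2  1.6]
[289.2 270. ]
[297.  276.3]
[72.7 56.6]
[92.8 57.6]
((287.3824157714844, 368.0294189453125), (16.73495864868164, 13.339459419250488), 75.96376037597656) [[278.8999938964844, 361.5], [291.79998779296875, 358.29998779296875], [295.8999938964844, 374.5], [282.8999938964844, 377.79998779296875]]
((287.4878234863281, 278.3902587890625), (10.619816780090332, 15.305028915405273), 38.65980529785156) [[278.6000061035156, 281.0], [288.1000061035156, 269.1000061035156], [296.3999938964844, 275.70001220703125], [286.8999938964844, 287.70001220703125]]
((332.5000305175781, 149.0), (21.187259674072266, 23.717082977294922), 71.56504821777344) [[317.8999938964844, 142.6999969482422], [340.3999938964844, 135.1999969482422], [347.1000061035156, 155.3000030517578], [324.6000061035156, 162.8000030517578]]
```

Emit:
drive_tool(
  moves=[
    {"x": 2,"y": 0,"z": 5,"rx": 0,"ry": 0,"rz": 0,"fingers": 1},
    {"x": 2,"y": 0,"z": 10,"rx": 0,"ry": 0,"rz": 0,"fingers": 1},
    {"x": 2,"y": 0,"z": 11.5,"rx": 0,"ry": 0,"rz": 0,"fingers": 1},
    {"x": 2,"y": 5,"z": 11.5,"rx": 0,"ry": 0,"rz": 0,"fingers": 1},
    {"x": 2,"y": 10,"z": 11.5,"rx": 0,"ry": 0,"rz": 0,"fingers": 1},
    {"x": 2,"y": 14,"z": 11.5,"rx": 0,"ry": 0,"rz": 0,"fingers": 1},
    {"x": 2,"y": 18,"z": 11.5,"rx": 0,"ry": 0,"rz": 0,"fingers": 1},
    {"x": 2,"y": 22,"z": 11.5,"rx": 0,"ry": 0,"rz": 0,"fingers": 1},
    {"x": 2,"y": 22,"z": 11.5,"rx": 0,"ry": 0,"rz": 0,"fingers": 1},
  ],
)

```text
time_s: 9.72
tool_pos: [0.4614, 0.1486, 0.0541]
tool_rot: [180.0, 0.0, 141.1]
force: [-0.4, 0.6, -3.8]
grip_width: 0.0177
grasp_force: 25.0
```

Emit:
drive_tool(
  moves=[
    {"x": 0,"y": 3,"z": 0,"rx": 0,"ry": 0,"rz": 0,"fingers": 1},
    {"x": 0,"y": 6,"z": 0,"rx": 0,"ry": 0,"rz": 0,"fingers": 1},
    {"x": 0,"y": 9,"z": 0,"rx": 0,"ry": 0,"rz": 0,"fingers": 1},
    {"x": 0,"y": 12,"z": 0,"rx": 0,"ry": 0,"rz": 0,"fingers": 1},
    {"x": 0,"y": 15,"z": 0,"rx": 0,"ry": 0,"rz": 0,"fingers": 1},
    {"x": 0,"y": 17,"z": 0,"rx": 0,"ry": 0,"rz": 0,"fingers": 1},
    {"x": 0,"y": 17,"z": 0,"rx": 0,"ry": 0,"rz": 0,"fingers": 1},
  ],
)

```text
time_s: 10.6
tool_pos: [0.4718, 0.1618, 0.0541]
tool_rot: [180.0, 0.0, 141.1]
force: [-0.5, 0.0, -3.6]
grip_width: 0.0174
grasp_force: 25.0
```

Clean. Now I'll lower fully and creep to contact.

Emit:
drive_tool(
  moves=[
    {"x": 0,"y": 1,"z": 0.5,"rx": 0,"ry": 0,"rz": 0,"fingers": 1},
    {"x": 0,"y": 2,"z": 0.5,"rx": 0,"ry": 0,"rz": 0,"fingers": 1},
    {"x": 0,"y": 3,"z": 0.5,"rx": 0,"ry": 0,"rz": 0,"fingers": 1},
    {"x": 0,"y": 3,"z": 0.5,"rx": 0,"ry": 0,"rz": 0,"fingers": 1},
  ],
)

```text
time_s: 11.1
tool_pos: [0.4725, 0.1627, 0.0535]
tool_rot: [-179.8, -0.1, 141.1]
force: [-3.4, -4.0, 2.0]
grip_width: 0.0183
grasp_force: 25.0
```

Emit:
drive_tool(
  moves=[
    {"x": 0,"y": 1,"z": 0,"rx": 0,"ry": 0,"rz": 0,"fingers": 1},
    {"x": 0,"y": 1,"z": 0,"rx": 0,"ry": 0,"rz": 0,"fingers": 1},
    {"x": 0,"y": 0,"z": 0,"rx": 0,"ry": 0,"rz": 0,"fingers": -0.2},
    {"x": 0,"y": -1,"z": 0,"rx": 0,"ry": 0,"rz": 0,"fingers": -0.2},
    {"x": 0,"y": -1,"z": 0,"rx": 0,"ry": 0,"rz": 0,"fingers": -0.2},
    {"x": 0,"y": -1,"z": 0,"rx": 0,"ry": 0,"rz": 0,"fingers": -0.2},
    {"x": 0,"y": -1,"z": -40,"rx": 0,"ry": 0,"rz": 0,"fingers": -0.2},
    {"x": 0,"y": -1,"z": -90,"rx": 0,"ry": 0,"rz": 0,"fingers": -0.2},
    {"x": 0,"y": -1,"z": -130,"rx": 0,"ry": 0,"rz": 0,"fingers": -0.2},
    {"x": 0,"y": -1,"z": -130,"rx": 0,"ry": 0,"rz": 0,"fingers": -0.2},
    {"x": 0,"y": -1,"z": -130,"rx": 0,"ry": 0,"rz": 0,"fingers": -0.2},
  ],
)

```text
time_s: 12.48
tool_pos: [0.4725, 0.1632, 0.1829]
tool_rot: [-180.0, -0.0, 141.1]
force: [-0.4, -1.4, -0.6]
grip_width: 0.0524
grasp_force: 0.0
```

Run:
```python
from fit import *
o=sensors.get_obs(); print(o['tool_pos'],o['tool_rot'],o['force'],o['grip_width'])
c=snap('wrist','w3'); p=[.50071,.19705,-2.24937]
im=c['image'].astype(int); m=((im[...,0]>140)&(im[...,1]<80)&(im[...,2]<80)).astype('uint8')
g=T(p,(-.0107,-.042,.072)); print('pred grip',pix(c,g))
n,l,s,ce=cv2.connectedComponentsWithStats(m)
for i in range(1,n):
    if s[i,4]>30: print(s[i],ce[i])
for q in[(.034,.055,.075),(.052,.055,.075),(.034,-.055,.075),(.052,-.055,.075)]: print('pred board corner',pix(c,T(p,q)).round(1))
```

```text
[0.47250944 0.16318406 0.18293831] [-1.79974594e+02 -2.71879143e-02  1.41117483e+02] [-0.3752355  -1.3550857  -0.60862301] 0.05242701987210323
pred grip [384.40733517 151.75887768]
[376 141  15  15 180] [382.93888889 147.79444444]
pred board corner [331.2 255.6]
pred board corner [312.  255.6]
pred board corner [332.6 136.7]
pred board corner [311.1 136.6]
```

Run:
```python
from fit import *
c=load('w3'); p=[.50071,.19705,-2.24937]
r=lambda w: (np.array([[np.cos(p[2]),np.sin(p[2])],[-np.sin(p[2]),np.cos(p[2])]])@(np.array(w[:2])-p[:2])*1e3).round(1)
w=atz(c,382.94,147.8,.072); print('grip',w,r(w),np.hypot(*r(w)))
im=c['image'].astype(int); print('tool rel')
# board edges along row & column profiles
hsv=cv2.cvtColor(c['image'],cv2.COLOR_RGB2HSV)
for v in(145,155,165,240,250): print(v,[tuple(x) for x in c['image'][v,300:346:2]][:23:1] if v in(155,) else '')
u=321
col=c['image'][:,u].sum(1).astype(int); print([ (v,int(col[v])) for v in list(range(126,146,2))+list(range(246,266,2))])
# disc: white
m=((hsv[...,1]<40)&(hsv[...,2]>200)).astype('uint8'); n,l,s,ce=cv2.connectedComponentsWithStats(m)
for i in range(1,n):
    if s[i,4]>150: print(s[i],ce[i])
print('pred cam',pix(c,T(p,(0,0,.032))), 'diam px',np.linalg.norm(pix(c,T(p,(.0255,0,.032)))-pix(c,T(p,(-.0255,0,.032)))))
```

```text
grip [0.47117975 0.23273509 0.072     ] [ -9.2 -45.4] 46.32278057284558
tool rel
145 
155 [(np.uint8(56), np.uint8(48), np.uint8(37)), (np.uint8(51), np.uint8(44), np.uint8(35)), (np.uint8(53), np.uint8(47), np.uint8(36)), (np.uint8(48), np.uint8(41), np.uint8(34)), (np.uint8(149), np.uint8(115), np.uint8(74)), (np.uint8(218), np.uint8(168), np.uint8(108)), (np.uint8(214), np.uint8(164), np.uint8(107)), (np.uint8(208), np.uint8(160), np.uint8(104)), (np.uint8(209), np.uint8(160), np.uint8(105)), (np.uint8(210), np.uint8(162), np.uint8(105)), (np.uint8(211), np.uint8(162), np.uint8(105)), (np.uint8(212), np.uint8(162), np.uint8(106)), (np.uint8(216), np.uint8(166), np.uint8(108)), (np.uint8(219), np.uint8(168), np.uint8(109)), (np.uint8(177), np.uint8(137), np.uint8(89)), (np.uint8(226), np.uint8(175), np.uint8(114)), (np.uint8(226), np.uint8(177), np.uint8(117)), (np.uint8(225), np.uint8(175), np.uint8(114)), (np.uint8(225), np.uint8(176), np.uint8(114)), (np.uint8(225), np.uint8(176), np.uint8(115)), (np.uint8(224), np.uint8(175), np.uint8(113)), (np.uint8(224), np.uint8(175), np.uint8(114)), (np.uint8(224), np.uint8(175), np.uint8(114))]
165 
240 
250 
[(126, 149), (128, 255), (130, 262), (132, 260), (134, 451), (136, 489), (138, 480), (140, 483), (142, 481), (144, 483), (246, 674), (248, 673), (250, 676), (252, 593), (254, 246), (256, 191), (258, 191), (260, 199), (262, 187), (264, 219)]
[  0   0  37  47 894] [12.0458613  15.34004474]
[227   0  33  29 506] [244.88339921   9.52371542]
[   0   88   67   50 2479] [ 34.26300928 108.15611134]
[  63   91   84   73 4549] [104.88217191 121.95845241]
[207  91  25  29 278] [220.58992806 107.74820144]
[ 135   96   88   92 5122] [176.63217493 142.46798126]
[585 159  55  94 485] [616.48659794 212.83917526]
[339 198  37  12 260] [356.86153846 203.02692308]
pred cam [363.65463776 187.04183951] diam px 49.974858533264815
```

Run:
```python
from fit import *
c=load('w3'); p=[.50071,.19705,-2.24937]
for v in(145,155,165,175,225,235,245,250): print(v,c['image'][v,322:342].sum(1).tolist())
hsv=cv2.cvtColor(c['image'],cv2.COLOR_RGB2HSV)
S=hsv[140:225,330:400,1]; m=(S<60).astype('uint8'); n,l,s,ce=cv2.connectedComponentsWithStats(m)
for i in range(1,n):
    if s[i,4]>60: print(s[i]+[330,140,0,0,0],ce[i]+[330,140])
# plinth y edges at col 345..: 
for u in(345,420): 
    col=c['image'][:,u].sum(1); print(u,col[112:150:2].tolist(),col[236:262:2].tolist(),[pix(c,T(p,(x,y,.032))).round(1).tolist() for x in(.02,-.05) for y in(-.06,.06)])
```

```text
145 [489, 490, 493, 500, 507, 469, 399, 442, 493, 504, 499, 499, 498, 496, 497, 494, 493, 488, 490, 486]
155 [480, 482, 490, 493, 496, 466, 403, 456, 515, 521, 520, 515, 514, 516, 515, 515, 516, 514, 512, 513]
165 [474, 477, 482, 486, 490, 459, 404, 469, 520, 527, 525, 523, 527, 526, 519, 503, 504, 515, 520, 524]
175 [511, 515, 518, 522, 526, 506, 445, 418, 486, 522, 520, 518, 492, 468, 398, 197, 101, 243, 457, 506]
225 [681, 679, 677, 677, 682, 678, 643, 464, 485, 645, 687, 684, 680, 679, 680, 679, 678, 678, 678, 677]
235 [677, 676, 674, 674, 677, 674, 630, 567, 675, 692, 688, 686, 687, 687, 686, 687, 686, 685, 685, 686]
245 [676, 674, 673, 673, 675, 680, 657, 400, 254, 223, 207, 206, 203, 193, 195, 230, 275, 272, 238, 226]
250 [678, 679, 675, 676, 682, 688, 661, 383, 216, 201, 190, 190, 199, 190, 177, 174, 196, 204, 190, 207]
[ 330  147   57   63 2139] [361.32117812 182.71902758]
345 [160, 139, 121, 120, 136, 141, 272, 496, 511, 520, 518, 525, 509, 509, 508, 506, 488, 483, 501] [680, 688, 363, 193, 246, 285, 262, 217, 233, 267, 297, 260, 199] [[345.4, 126.9], [342.7, 241.0], [417.6, 127.2], [407.6, 240.9]]
420 [260, 226, 186, 217, 293, 191, 278, 517, 518, 518, 514, 520, 521, 515, 520, 520, 519, 522, 522] [697, 659, 223, 200, 204, 104, 54, 56, 53, 63, 58, 60, 87] [[345.4, 126.9], [342.7, 241.0], [417.6, 127.2], [407.6, 240.9]]
```

Emit:
drive_tool(
  moves=[
    {"x": 22,"y": 26,"z": 0,"rx": 0,"ry": 0,"rz": 0,"fingers": 0.17},
    {"x": 44.5,"y": 53,"z": 0,"rx": 0,"ry": 0,"rz": 0,"fingers": 0.17},
    {"x": 44.5,"y": 53,"z": 0,"rx": 0,"ry": 0,"rz": 0,"fingers": 0.17},
    {"x": 44.5,"y": 53,"z": 40,"rx": 0,"ry": 0,"rz": 0,"fingers": 0.17},
    {"x": 44.5,"y": 53,"z": 80,"rx": 0,"ry": 0,"rz": 0,"fingers": 0.17},
    {"x": 44.5,"y": 53,"z": 115,"rx": 0,"ry": 0,"rz": 0,"fingers": 0.17},
    {"x": 44.5,"y": 53,"z": 132,"rx": 0,"ry": 0,"rz": 0,"fingers": 0.17},
    {"x": 44.5,"y": 53,"z": 132,"rx": 0,"ry": 0,"rz": 0,"fingers": 0.17},
  ],
)

```text
time_s: 13.52
tool_pos: [0.4708, 0.2312, 0.0504]
tool_rot: [-179.8, -0.0, 141.1]
force: [-0.3, -0.4, 0.8]
grip_width: 0.0361
grasp_force: 0.0
```

Emit:
drive_tool(
  moves=[
    {"x": 0,"y": 0,"z": 0,"rx": 0,"ry": 0,"rz": 0,"fingers": 1},
    {"x": 0,"y": 0,"z": 0,"rx": 0,"ry": 0,"rz": 0,"fingers": 1},
    {"x": 0,"y": 0,"z": 0,"rx": 0,"ry": 0,"rz": 0,"fingers": 1},
    {"x": 0,"y": 0,"z": 0,"rx": 0,"ry": 0,"rz": 0,"fingers": 1},
    {"x": 0,"y": 0,"z": 0,"rx": 0,"ry": 0,"rz": 0,"fingers": 1},
    {"x": 0,"y": 0,"z": 0,"rx": 0,"ry": 0,"rz": 0,"fingers": 1},
  ],
  force=20,
)

```text
time_s: 14.28
tool_pos: [0.4722, 0.2329, 0.0524]
tool_rot: [179.9, 0.0, 141.1]
force: [-1.0, 0.4, 6.3]
grip_width: 0.0142
grasp_force: 20.0
```

```bash
cat > st.py <<'E'
from h import *
C=np.array([.4979,.1966]); ex=np.array([-.6277,-.7785]); ey=np.array([.7785,-.6277])
def st():
    o=sensors.get_obs(); d=o['tool_pos'][:2]-C; x,y=d@ex,d@ey; ph=np.arctan2(-x,-y); f=o['force']
    tan=-np.cos(ph)*ex+np.sin(ph)*ey; rad=-np.sin(ph)*ex-np.cos(ph)*ey
    print('t',o['time_s'],'pos',o['tool_pos'].round(4),'phi',ph.round(3),'r',(np.hypot(x,y)*1e3).round(1),'Ftan',(f[:2]@tan).round(2),'Frad',(f[:2]@rad).round(2),'Fz',f[2].round(2),o['grip_width'].round(4),o['grasp_force'].round(1))
st()
E
python3 st.py
```

```text
Traceback (most recent call last):
  File "st.py", line 7, in <module>
    st()
    ~~^^
  File "st.py", line 6, in st
    print('t',o['time_s'],'pos',o['tool_pos'].round(4),'phi',ph.round(3),'r',(np.hypot(x,y)*1e3).round(1),'Ftan',(f[:2]@tan).round(2),'Frad',(f[:2]@rad).round(2),'Fz',f[2].round(2),o['grip_width'].round(4),o['grasp_force'].round(1))
                                                                                                                                                                                     ^^^^^^^^^^^^^^^^^^^^^
AttributeError: 'float' object has no attribute 'round'
```

Emit:
drive_tool(
  moves=[
    {"x": 0,"y": 2,"z": -2,"rx": 0,"ry": 0,"rz": 0,"fingers": 1},
    {"x": 0,"y": 2,"z": -2.5,"rx": 0,"ry": 0,"rz": 0,"fingers": 1},
    {"x": 0,"y": 2,"z": -2.5,"rx": 0,"ry": 0,"rz": 0,"fingers": 1},
  ],
)

```text
time_s: 14.65
tool_pos: [0.4722, 0.2329, 0.0528]
tool_rot: [-179.9, 0.0, 141.1]
force: [2.1, -1.5, -11.0]
grip_width: 0.0144
grasp_force: 20.0
```

```bash
sed -i "s/o\['grip_width'\].round(4),o\['grasp_force'\].round(1)/o['grip_width'],o['grasp_force']/; s/f=o\['force'\]/f=np.array(o['force'])/" st.py; python3 st.py
```

```text
t 14.65 pos [0.4722 0.2329 0.0528] phi 0.275 r 44.5 Ftan 0.86 Frad -2.48 Fz -11.01 0.014385258721975696 19.99868543483899
```

Emit:
drive_tool(
  moves=[
    {"x": 0,"y": 0,"z": 1.5,"rx": 0,"ry": 0,"rz": 0,"fingers": 1},
    {"x": -1.9,"y": 5.3,"z": 1.5,"rx": 0,"ry": 0,"rz": 0,"fingers": 1},
    {"x": -5,"y": 11.3,"z": 1.5,"rx": 0,"ry": 0,"rz": 0,"fingers": 1},
    {"x": -8.9,"y": 16.8,"z": 1.5,"rx": 0,"ry": 0,"rz": 0,"fingers": 1},
    {"x": -13.6,"y": 21.6,"z": 1.5,"rx": 0,"ry": 0,"rz": 0,"fingers": 1},
    {"x": -19,"y": 25.6,"z": 1.5,"rx": 0,"ry": 0,"rz": 0,"fingers": 1},
    {"x": -19,"y": 25.6,"z": 1.5,"rx": 0,"ry": 0,"rz": 0,"fingers": 1},
  ],
)

```text
time_s: 15.52
tool_pos: [0.5048, 0.2414, 0.0526]
tool_rot: [180.0, 0.1, 141.1]
force: [0.7, -5.2, -2.6]
grip_width: 0.014
grasp_force: 20.0
```

```bash
python3 st.py
```

```text
t 15.525 pos [0.5048 0.2414 0.0526] phi 1.045 r 45.3 Ftan 1.44 Frad -5.01 Fz -2.61 0.013992743080805562 19.99967491152347
```

Emit:
drive_tool(
  moves=[
    {"x": -2.5,"y": 0.7,"z": 0,"rx": 0,"ry": 0,"rz": 0,"fingers": 1},
    {"x": -4.5,"y": 1.6,"z": 0,"rx": 0,"ry": 0,"rz": 0,"fingers": 1},
    {"x": -6.6,"y": 2.5,"z": 0,"rx": 0,"ry": 0,"rz": 0,"fingers": 1},
  ],
)

```text
time_s: 15.9
tool_pos: [0.5101, 0.2404, 0.0526]
tool_rot: [180.0, -0.0, 141.1]
force: [-2.1, -1.0, -1.4]
grip_width: 0.0141
grasp_force: 20.0
```

```bash
python3 st.py
```

```text
t 15.9 pos [0.5101 0.2404 0.0526] phi 1.165 r 45.4 Ftan -1.71 Frad -1.57 Fz -1.4 0.014146558034647571 19.999927568933344
```

Emit:
drive_tool(
  moves=[
    {"x": -2.1,"y": 0.7,"z": 0,"rx": 0,"ry": 0,"rz": 0,"fingers": 1},
    {"x": -4.3,"y": 1.3,"z": 0,"rx": 0,"ry": 0,"rz": 0,"fingers": 1},
    {"x": -6.5,"y": 1.8,"z": 0,"rx": 0,"ry": 0,"rz": 0,"fingers": 1},
  ],
)

```text
time_s: 16.27
tool_pos: [0.5161, 0.2382, 0.0526]
tool_rot: [180.0, -0.1, 141.2]
force: [-7.3, 1.0, 1.1]
grip_width: 0.0142
grasp_force: 20.0
```

```bash
python3 st.py
```

```text
t 16.275 pos [0.5161 0.2382 0.0526] phi 1.305 r 45.4 Ftan -7.13 Frad -2.04 Fz 1.1 0.014172970980472523 20.00003668363206
```

Emit:
drive_tool(
  moves=[
    {"x": 0,"y": 0,"z": 0,"rx": 0,"ry": 0,"rz": 0,"fingers": 1},
    {"x": 0,"y": 0,"z": 0,"rx": 0,"ry": 0,"rz": 0,"fingers": 1},
  ],
)

```text
time_s: 16.52
tool_pos: [0.516, 0.2382, 0.0526]
tool_rot: [180.0, -0.1, 141.2]
force: [-5.5, 0.2, -0.8]
grip_width: 0.0143
grasp_force: 20.0
```

```bash
python3 st.py
```

```text
t 16.525 pos [0.516  0.2382 0.0526] phi 1.304 r 45.4 Ftan -5.09 Frad -1.99 Fz -0.82 0.014269544116555923 19.999841221906536
```

Emit:
drive_tool(
  moves=[
    {"x": -0.7,"y": 0.1,"z": 0,"rx": 0,"ry": 0,"rz": 0,"fingers": 1},
    {"x": -1.4,"y": 0.2,"z": 0,"rx": 0,"ry": 0,"rz": 0,"fingers": 1},
  ],
)

```text
time_s: 16.77
tool_pos: [0.5161, 0.2381, 0.0526]
tool_rot: [-180.0, -0.2, 141.2]
force: [-10.4, 0.8, 2.9]
grip_width: 0.0139
grasp_force: 20.0
```

```bash
python3 st.py
```

```text
t 16.775 pos [0.5161 0.2381 0.0526] phi 1.306 r 45.4 Ftan -9.88 Frad -3.41 Fz 2.91 0.01390482599355341 19.99996453509084
```

Run:
```python
from h import *
o=sensors.get_obs(); print(o['wrist_torque'],o['force'],o['qpos'],o['tool_rot'])
```

```text
[0.62580931 0.94868806 0.32782275] [-10.41672338   0.84306825   2.90552787] [-55.14471062  19.45398403  32.52172965 106.98862565 -12.49843413
  57.15919257  33.9748241 ] [-179.98289664   -0.1901595   141.23174472]
```

Emit:
drive_tool(
  moves=[
    {"x": 2,"y": -0.6,"z": 0,"rx": 0,"ry": 0,"rz": 0,"fingers": 1},
    {"x": 4,"y": -1,"z": 0,"rx": 0,"ry": 0,"rz": 0,"fingers": 1},
    {"x": 4,"y": -1,"z": 0,"rx": 0,"ry": 0,"rz": -0.15,"fingers": 1},
    {"x": 4,"y": -1,"z": 0,"rx": 0,"ry": 0,"rz": -0.3,"fingers": 1},
    {"x": 4,"y": -1,"z": 0,"rx": 0,"ry": 0,"rz": -0.45,"fingers": 1},
    {"x": 4,"y": -1,"z": 0,"rx": 0,"ry": 0,"rz": -0.6,"fingers": 1},
    {"x": 4,"y": -1,"z": 0,"rx": 0,"ry": 0,"rz": -0.75,"fingers": 1},
    {"x": 4,"y": -1,"z": 0,"rx": 0,"ry": 0,"rz": -0.9,"fingers": 1},
    {"x": 4,"y": -1,"z": 0,"rx": 0,"ry": 0,"rz": -1.0,"fingers": 1},
    {"x": 4,"y": -1,"z": 0,"rx": 0,"ry": 0,"rz": -1.0,"fingers": 1},
  ],
)

```text
time_s: 18.02
tool_pos: [0.5149, 0.2379, 0.0527]
tool_rot: [-180.0, 0.1, -161.7]
force: [1.2, 0.0, -4.7]
grip_width: 0.0147
grasp_force: 20.0
```

```bash
sed -i "s/^st()/st(); o=sensors.get_obs(); print(o['tool_rot'],np.round(o['wrist_torque'],2),np.round(o['force'],1))/" st.py; python3 st.py
```

```text
t 18.025 pos [0.5149 0.2379 0.0527] phi 1.282 r 44.6 Ftan 1.13 Frad 0.5 Fz -4.67 0.014696066397632355 19.99885138560785
[-1.79989043e+02  7.99250306e-02 -1.61697838e+02] [ 0.22 -0.13  0.  ] [ 1.2  0.  -4.7]
```

```bash
cat > arc.py <<'E'
import sys
from st import *
o=sensors.get_obs(); a=np.radians(o['tool_rot'][2]); xt=np.array([np.cos(a),np.sin(a)]); yt=np.array([np.sin(a),-np.cos(a)])
d=o['tool_pos'][:2]-C; ph=np.arctan2(-(d@ex),-(d@ey)); P=lambda f:-45*(np.sin(f)*ex+np.cos(f)*ey)
p0=P(ph) 
for f in np.arange(1,11)*.05+ph: D=P(f)-p0; print(f.round(3),(D@xt).round(1),(D@yt).round(1))
E
python3 arc.py
```

```text
t 18.025 pos [0.5149 0.2379 0.0527] phi 1.282 r 44.6 Ftan 1.13 Frad 0.5 Fz -4.67 0.014696066397632355 19.99885138560785
[-1.79989043e+02  7.99250306e-02 -1.61697838e+02] [ 0.22 -0.13  0.  ] [ 1.2  0.  -4.7]
1.332 -1.7 -1.5
1.382 -3.3 -3.1
1.432 -4.8 -4.8
1.482 -6.2 -6.5
1.532 -7.5 -8.3
1.582 -8.8 -10.2
1.632 -9.9 -12.1
1.682 -11.0 -14.1
1.732 -11.9 -16.1
1.782 -12.8 -18.2
```

Emit:
drive_tool(
  moves=[
    {"x": -1.7,"y": -1.5,"z": 0,"rx": 0,"ry": 0,"rz": 0,"fingers": 1},
    {"x": -3.3,"y": -3.1,"z": 0,"rx": 0,"ry": 0,"rz": 0,"fingers": 1},
    {"x": -4.8,"y": -4.8,"z": 0,"rx": 0,"ry": 0,"rz": 0,"fingers": 1},
  ],
)

```text
time_s: 18.4
tool_pos: [0.5203, 0.2354, 0.0527]
tool_rot: [180.0, 0.0, -161.6]
force: [-0.5, 2.3, -2.7]
grip_width: 0.0144
grasp_force: 20.0
```

```bash
python3 arc.py
```

```text
t 18.4 pos [0.5203 0.2354 0.0527] phi 1.416 r 44.8 Ftan -1.56 Frad 1.78 Fz -2.74 0.014406708698559494 19.99973093646986
[ 1.79979805e+02  2.28566156e-02 -1.61609519e+02] [0.45 0.18 0.01] [-0.5  2.3 -2.7]
1.466 -1.5 -1.7
1.516 -2.8 -3.5
1.566 -4.1 -5.4
1.616 -5.3 -7.3
1.666 -6.3 -9.3
1.716 -7.3 -11.3
1.766 -8.2 -13.4
1.816 -9.0 -15.5
1.866 -9.6 -17.6
1.916 -10.2 -19.8
```

Moves freely past the obstruction, so the hand body had been against the oven. I'll continue in 0.15 rad steps.

Emit:
drive_tool(
  moves=[
    {"x": -1.5,"y": -1.7,"z": 0,"rx": 0,"ry": 0,"rz": 0,"fingers": 1},
    {"x": -2.8,"y": -3.5,"z": 0,"rx": 0,"ry": 0,"rz": 0,"fingers": 1},
    {"x": -4.1,"y": -5.4,"z": 0,"rx": 0,"ry": 0,"rz": 0,"fingers": 1},
  ],
)

```text
time_s: 18.77
tool_pos: [0.5261, 0.2315, 0.0527]
tool_rot: [180.0, 0.0, -161.6]
force: [0.3, 2.4, -3.1]
grip_width: 0.0148
grasp_force: 20.0
```

```bash
python3 arc.py
```

```text
t 18.775 pos [0.5261 0.2315 0.0527] phi 1.572 r 44.8 Ftan -1.24 Frad 2.09 Fz -3.1 0.014779960267918356 19.99971857676428
[ 1.79980335e+02  4.72181703e-02 -1.61591166e+02] [ 0.68 -0.08  0.  ] [ 0.3  2.4 -3.1]
1.622 -1.2 -1.9
1.672 -2.2 -3.9
1.722 -3.2 -5.9
1.772 -4.1 -8.0
1.822 -4.8 -10.1
1.872 -5.5 -12.3
1.922 -6.0 -14.5
1.972 -6.5 -16.7
2.022 -6.8 -18.9
2.072 -7.0 -21.1
```

Emit:
drive_tool(
  moves=[
    {"x": -1.2,"y": -1.9,"z": 0,"rx": 0,"ry": 0,"rz": 0,"fingers": 1},
    {"x": -2.2,"y": -3.9,"z": 0,"rx": 0,"ry": 0,"rz": 0,"fingers": 1},
    {"x": -3.2,"y": -5.9,"z": 0,"rx": 0,"ry": 0,"rz": 0,"fingers": 1},
  ],
)

```text
time_s: 19.15
tool_pos: [0.5311, 0.2269, 0.0527]
tool_rot: [180.0, 0.1, -161.6]
force: [2.6, 3.7, -4.4]
grip_width: 0.0141
grasp_force: 20.0
```

```bash
python3 arc.py
```

```text
t 19.15 pos [0.5311 0.2269 0.0527] phi 1.724 r 45.0 Ftan -1.0 Frad 4.42 Fz -4.41 0.01414565277897163 19.999586652047583
[ 1.79982985e+02  7.06174554e-02 -1.61589158e+02] [ 0.86 -0.35  0.02] [ 2.6  3.7 -4.4]
1.774 -0.9 -2.1
1.824 -1.6 -4.2
1.874 -2.3 -6.4
1.924 -2.8 -8.5
1.974 -3.2 -10.7
2.024 -3.6 -13.0
2.074 -3.8 -15.2
2.124 -3.9 -17.5
2.174 -3.8 -19.7
2.224 -3.7 -22.0
```

Emit:
drive_tool(
  moves=[
    {"x": -1.4,"y": -2.1,"z": 0.4,"rx": 0,"ry": 0,"rz": 0,"fingers": 1},
    {"x": -2.2,"y": -4.2,"z": 0.4,"rx": 0,"ry": 0,"rz": 0,"fingers": 1},
    {"x": -3.0,"y": -6.4,"z": 0.4,"rx": 0,"ry": 0,"rz": 0,"fingers": 1},
  ],
)

```text
time_s: 19.52
tool_pos: [0.5359, 0.2212, 0.0526]
tool_rot: [-180.0, 0.0, -161.6]
force: [0.5, 2.5, 0.1]
grip_width: 0.0145
grasp_force: 20.0
```

```bash
python3 arc.py
```

```text
t 19.525 pos [0.5359 0.2212 0.0526] phi 1.889 r 45.3 Ftan -1.79 Frad 1.8 Fz 0.1 0.01451283363088814 20.00014521574485
[-1.79997102e+02  2.99805264e-02 -1.61611029e+02] [ 0.52 -0.04  0.03] [0.5 2.5 0.1]
1.939 -0.5 -2.2
1.989 -0.9 -4.4
2.039 -1.2 -6.6
2.089 -1.4 -8.9
2.139 -1.4 -11.1
2.189 -1.4 -13.4
2.239 -1.2 -15.6
2.289 -1.0 -17.9
2.339 -0.6 -20.1
2.389 -0.1 -22.3
```

Emit:
drive_tool(
  moves=[
    {"x": -0.8,"y": -2.2,"z": 0,"rx": 0,"ry": 0,"rz": 0,"fingers": 1},
    {"x": -1.2,"y": -4.4,"z": 0,"rx": 0,"ry": 0,"rz": 0,"fingers": 1},
    {"x": -1.5,"y": -6.6,"z": 0,"rx": 0,"ry": 0,"rz": 0,"fingers": 1},
  ],
)

```text
time_s: 19.9
tool_pos: [0.5392, 0.2155, 0.0525]
tool_rot: [180.0, 0.0, -161.6]
force: [-1.2, 0.4, 3.8]
grip_width: 0.0141
grasp_force: 20.0
```

```bash
python3 arc.py
```

```text
t 19.9 pos [0.5392 0.2155 0.0525] phi 2.034 r 45.5 Ftan -0.9 Frad -0.89 Fz 3.77 0.014106129078784975 20.00049825757742
[ 1.79995868e+02  2.19885965e-02 -1.61601734e+02] [0.4 0.1 0. ] [-1.2  0.4  3.8]
2.084 -0.2 -2.2
2.134 -0.3 -4.5
2.184 -0.2 -6.7
2.234 -0.1 -9.0
2.284 0.2 -11.2
2.334 0.6 -13.4
2.384 1.1 -15.6
2.434 1.6 -17.8
2.484 2.3 -19.9
2.534 3.2 -22.0
```

Emit:
drive_tool(
  moves=[
    {"x": -0.2,"y": -2.2,"z": -0.4,"rx": 0,"ry": 0,"rz": 0,"fingers": 1},
    {"x": -0.2,"y": -4.5,"z": -0.4,"rx": 0,"ry": 0,"rz": 0,"fingers": 1},
    {"x": -0.2,"y": -6.7,"z": -0.4,"rx": 0,"ry": 0,"rz": 0,"fingers": 1},
  ],
)

```text
time_s: 20.27
tool_pos: [0.5416, 0.2093, 0.0526]
tool_rot: [-180.0, 0.0, -161.6]
force: [1.9, 1.1, 0.5]
grip_width: 0.0144
grasp_force: 20.0
```

```bash
python3 arc.py
```

```text
t 20.275 pos [0.5416 0.2093 0.0526] phi 2.18 r 45.5 Ftan -0.52 Frad 2.08 Fz 0.49 0.014377770508229115 20.000143904981087
[-1.79995621e+02  3.78407271e-02 -1.61594296e+02] [ 0.45 -0.3   0.02] [1.9 1.1 0.5]
2.23 0.1 -2.2
2.28 0.4 -4.5
2.33 0.8 -6.7
2.38 1.2 -8.9
2.43 1.8 -11.1
2.48 2.5 -13.2
2.53 3.3 -15.3
2.58 4.2 -17.4
2.63 5.2 -19.4
2.68 6.3 -21.3
```

Emit:
drive_tool(
  moves=[
    {"x": 0,"y": -2.2,"z": 0,"rx": 0,"ry": 0,"rz": 0,"fingers": 1},
    {"x": 0.2,"y": -4.5,"z": 0,"rx": 0,"ry": 0,"rz": 0,"fingers": 1},
    {"x": 0.5,"y": -6.7,"z": 0,"rx": 0,"ry": 0,"rz": 0,"fingers": 1},
  ],
)

```text
time_s: 20.65
tool_pos: [0.5432, 0.2026, 0.0526]
tool_rot: [-180.0, 0.0, -161.6]
force: [1.4, 1.7, 0.3]
grip_width: 0.0146
grasp_force: 20.0
```

```bash
python3 arc.py
```

```text
t 20.65 pos [0.5432 0.2026 0.0526] phi 2.331 r 45.7 Ftan -1.49 Frad 1.6 Fz 0.31 0.014577701075662594 20.000070726600825
[-1.79992594e+02  2.46106949e-02 -1.61602832e+02] [ 0.43 -0.39  0.03] [1.4 1.7 0.3]
2.381 0.5 -2.2
2.431 1.1 -4.4
2.481 1.8 -6.5
2.531 2.6 -8.6
2.581 3.5 -10.7
2.631 4.5 -12.7
2.681 5.6 -14.6
2.731 6.8 -16.5
2.781 8.1 -18.4
2.831 9.5 -20.2
```

Emit:
drive_tool(
  moves=[
    {"x": 0.4,"y": -2.2,"z": 0,"rx": 0,"ry": 0,"rz": 0,"fingers": 1},
    {"x": 0.9,"y": -4.4,"z": 0,"rx": 0,"ry": 0,"rz": 0,"fingers": 1},
    {"x": 1.5,"y": -6.5,"z": 0,"rx": 0,"ry": 0,"rz": 0,"fingers": 1},
  ],
)

```text
time_s: 21.02
tool_pos: [0.5437, 0.1959, 0.0526]
tool_rot: [-180.0, 0.0, -161.6]
force: [2.6, 1.2, -0.0]
grip_width: 0.014
grasp_force: 20.0
```

```bash
python3 arc.py
```

```text
t 21.025 pos [0.5437 0.1959 0.0526] phi 2.477 r 45.8 Ftan -1.22 Frad 2.54 Fz -0.01 0.013990401830777464 20.00011167023331
[-1.79992491e+02  8.27599607e-03 -1.61604175e+02] [ 0.36 -0.38 -0.06] [ 2.6  1.2 -0. ]
2.527 0.8 -2.1
2.577 1.7 -4.2
2.627 2.7 -6.2
2.677 3.8 -8.1
2.727 5.0 -10.1
2.777 6.3 -11.9
2.827 7.7 -13.7
2.877 9.1 -15.4
2.927 10.7 -17.0
2.977 12.3 -18.6
```

Emit:
drive_tool(
  moves=[
    {"x": 0.6,"y": -2.1,"z": 0,"rx": 0,"ry": 0,"rz": 0,"fingers": 1},
    {"x": 1.4,"y": -4.2,"z": 0,"rx": 0,"ry": 0,"rz": 0,"fingers": 1},
    {"x": 2.3,"y": -6.2,"z": 0,"rx": 0,"ry": 0,"rz": 0,"fingers": 1},
  ],
)

```text
time_s: 21.4
tool_pos: [0.5433, 0.1896, 0.0526]
tool_rot: [180.0, -0.0, -161.6]
force: [1.7, 1.7, 0.3]
grip_width: 0.0141
grasp_force: 20.0
```

```bash
python3 arc.py
```

```text
t 21.4 pos [0.5433 0.1896 0.0526] phi 2.616 r 45.9 Ftan -1.9 Frad 1.43 Fz 0.26 0.014128288356005879 20.000126644590637
[ 1.79989338e+02 -3.55357223e-05 -1.61590730e+02] [ 0.47 -0.33  0.01] [1.7 1.7 0.3]
2.666 1.1 -2.0
2.716 2.3 -3.9
2.766 3.5 -5.8
2.816 4.9 -7.5
2.866 6.3 -9.3
2.916 7.9 -10.9
2.966 9.5 -12.5
3.016 11.2 -14.0
3.066 12.9 -15.4
3.116 14.8 -16.7
```

Now smaller steps (0.1 rad).

Emit:
drive_tool(
  moves=[
    {"x": 1.0,"y": -2.0,"z": 0,"rx": 0,"ry": 0,"rz": 0,"fingers": 1},
    {"x": 2.1,"y": -3.9,"z": 0,"rx": 0,"ry": 0,"rz": 0,"fingers": 1},
  ],
)

```text
time_s: 21.65
tool_pos: [0.5425, 0.1857, 0.0526]
tool_rot: [180.0, 0.0, -161.6]
force: [1.7, 3.1, -1.4]
grip_width: 0.0142
grasp_force: 20.0
```

```bash
python3 arc.py
```

```text
t 21.65 pos [0.5425 0.1857 0.0526] phi 2.703 r 45.9 Ftan -3.42 Frad 0.96 Fz -1.37 0.01421375989212557 19.9999023593773
[ 1.79960674e+02  2.35947489e-02 -1.61579770e+02] [ 0.75 -0.4  -0.06] [ 1.7  3.1 -1.4]
2.753 1.2 -1.9
2.803 2.6 -3.7
2.853 4.0 -5.4
2.903 5.5 -7.1
2.953 7.1 -8.7
3.003 8.8 -10.2
3.053 10.5 -11.6
3.103 12.3 -12.9
3.153 14.2 -14.2
3.203 16.1 -15.3
```

Emit:
drive_tool(
  moves=[
    {"x": 0.8,"y": -1.2,"z": 0,"rx": 0,"ry": 0,"rz": 0,"fingers": 1},
    {"x": 1.5,"y": -2.3,"z": 0,"rx": 0,"ry": 0,"rz": 0,"fingers": 1},
  ],
)

```text
time_s: 21.9
tool_pos: [0.542, 0.1835, 0.0526]
tool_rot: [179.9, 0.1, -161.6]
force: [2.8, 5.0, -1.4]
grip_width: 0.0144
grasp_force: 20.0
```

```bash
python3 arc.py
```

```text
t 21.9 pos [0.542  0.1835 0.0526] phi 2.752 r 46.0 Ftan -5.6 Frad 1.3 Fz -1.38 0.014428776669841983 19.999903069328866
[ 1.79948379e+02  5.66029773e-02 -1.61560904e+02] [ 1.11 -0.55 -0.07] [ 2.8  5.  -1.4]
2.802 1.3 -1.8
2.852 2.8 -3.6
2.902 4.3 -5.2
2.952 5.9 -6.8
3.002 7.5 -8.3
3.052 9.3 -9.7
3.102 11.1 -11.1
3.152 13.0 -12.3
3.202 14.9 -13.5
3.252 16.9 -14.5
```

Emit:
drive_tool(
  moves=[
    {"x": 0.6,"y": -0.9,"z": 0,"rx": 0,"ry": 0,"rz": 0,"fingers": 1},
  ],
)

```text
time_s: 22.02
tool_pos: [0.5417, 0.1826, 0.0526]
tool_rot: [179.9, 0.1, -161.6]
force: [2.9, 5.2, -1.2]
grip_width: 0.0145
grasp_force: 20.0
```

```bash
python3 st.py
```

```text
t 22.025 pos [0.5417 0.1826 0.0526] phi 2.771 r 46.0 Ftan -5.81 Frad 1.17 Fz -1.22 0.014452426218203866 19.9998611234696
[ 1.79938214e+02  6.68929448e-02 -1.61557193e+02] [ 1.26 -0.62  0.03] [ 2.9  5.2 -1.2]
```

Emit:
drive_tool(
  moves=[
    {"x": 0.5,"y": -0.7,"z": 0,"rx": 0,"ry": 0,"rz": 0,"fingers": 1},
    {"x": 0.5,"y": -0.7,"z": 0,"rx": 0,"ry": 0,"rz": 0,"fingers": 1},
  ],
)

```text
time_s: 22.28
tool_pos: [0.5415, 0.182, 0.0526]
tool_rot: [179.9, 0.1, -161.6]
force: [3.7, 5.5, -1.9]
grip_width: 0.014
grasp_force: 20.0
```

```bash
python3 st.py
```

```text
t 22.275 pos [0.5415 0.182  0.0526] phi 2.786 r 46.0 Ftan -6.4 Frad 1.75 Fz -1.93 0.01399454380702978 19.999816053496033
[ 1.79932225e+02  7.78200225e-02 -1.61553735e+02] [ 1.27 -0.66 -0.  ] [ 3.7  5.5 -1.9]
```

Emit:
drive_tool(
  moves=[
    {"x": -0.6,"y": 0.8,"z": 0,"rx": 0,"ry": 0,"rz": 0,"fingers": 1},
    {"x": -0.6,"y": 0.8,"z": 0,"rx": 0,"ry": 0,"rz": 0,"fingers": 1},
  ],
)

```text
time_s: 22.52
tool_pos: [0.5416, 0.1821, 0.0526]
tool_rot: [180.0, 0.0, -161.6]
force: [1.7, 4.3, 0.2]
grip_width: 0.0142
grasp_force: 20.0
```

```bash
python3 st.py
```

```text
t 22.525 pos [0.5416 0.1821 0.0526] phi 2.783 r 46.0 Ftan -4.57 Frad 0.23 Fz 0.25 0.014239564312952556 19.999960453933454
[ 1.79977405e+02  6.72922140e-03 -1.61576136e+02] [ 1.   -0.4   0.01] [1.7 4.3 0.2]
```

Emit:
drive_tool(
  moves=[
    {"x": -0.8,"y": 1.0,"z": 0,"rx": 0,"ry": 0,"rz": 0,"fingers": 1},
    {"x": -0.8,"y": 1.0,"z": 0,"rx": 0,"ry": 0,"rz": 0,"fingers": 1},
  ],
)

```text
time_s: 22.78
tool_pos: [0.5418, 0.1826, 0.0526]
tool_rot: [-180.0, -0.1, -161.6]
force: [0.1, 2.9, 1.7]
grip_width: 0.0143
grasp_force: 20.0
```

```bash
python3 st.py
```

```text
t 22.775 pos [0.5418 0.1826 0.0526] phi 2.772 r 46.1 Ftan -2.81 Frad -0.81 Fz 1.71 0.01426977599449966 20.000221575101023
[-1.79993253e+02 -5.34565494e-02 -1.61602589e+02] [ 0.64 -0.01  0.01] [0.1 2.9 1.7]
```

Emit:
drive_tool(
  moves=[
    {"x": -0.8,"y": 1.0,"z": 0,"rx": 0,"ry": 0,"rz": 0,"fingers": 0.17},
    {"x": -0.8,"y": 1.0,"z": 0,"rx": 0,"ry": 0,"rz": 0,"fingers": 0.17},
    {"x": -0.8,"y": 1.0,"z": 0,"rx": 0,"ry": 0,"rz": 0,"fingers": 0.17},
    {"x": -0.8,"y": 1.0,"z": 0,"rx": 0,"ry": 0,"rz": 0,"fingers": 0.17},
    {"x": -0.8,"y": 1.0,"z": -30,"rx": 0,"ry": 0,"rz": 0,"fingers": 0.17},
    {"x": -0.8,"y": 1.0,"z": -70,"rx": 0,"ry": 0,"rz": 0,"fingers": 0.17},
    {"x": -0.8,"y": 1.0,"z": -110,"rx": 0,"ry": 0,"rz": 0,"fingers": 0.17},
    {"x": -0.8,"y": 1.0,"z": -110,"rx": 0,"ry": 0,"rz": 0,"fingers": 0.17},
    {"x": -0.8,"y": 1.0,"z": -110,"rx": 0,"ry": 0,"rz": 0,"fingers": 0.17},
  ],
)

```text
time_s: 23.9
tool_pos: [0.5421, 0.1839, 0.162]
tool_rot: [180.0, -0.0, -161.6]
force: [0.2, -0.3, -0.8]
grip_width: 0.0362
grasp_force: 0.0
```

Run:
```python
from fit import *
o=sensors.get_obs(); print(o['tool_pos'],o['force'])
C=np.array([.4979,.1966]); ex=np.array([-.6277,-.7785]); ey=np.array([.7785,-.6277])
c=snap('wrist','w5'); im=c['image'].astype(int); m=((im[...,0]>140)&(im[...,1]<80)&(im[...,2]<80)).astype('uint8')
n,l,s,ce=cv2.connectedComponentsWithStats(m)
for i in range(1,n):
    if s[i,4]>60:
        w=atz(c,*ce[i],.072)[:2]-C; print(s[i],ce[i],'phi',np.arctan2(-(w@ex),-(w@ey)),np.hypot(*w))
# gap profile across the joint: sample along rack x at z=.075/.032 for some y
p=[*C,-2.24937]
for y in(-.045,.03,.045):
    print(y,[int(c['image'][tuple(pix(c,T(p,(x,y,.05))).round().astype(int)[::-1])].sum()) for x in np.arange(.024,.060,.0015)], pix(c,T(p,(.034,y,.05))))
```

```text
[0.54210461 0.18393217 0.16203524] [ 0.21695008 -0.28452227 -0.82857386]
[312 190  16  21 217] [319.62211982 202.1843318 ] phi 2.7643050960633917 0.04349626922904815
-0.045 [624, 625, 626, 628, 629, 630, 548, 541, 613, 609, 604, 601, 599, 599, 599, 602, 603, 616, 619, 525, 195, 209, 209, 153] [374.50183654  91.22436335]
0.03 [747, 747, 747, 748, 750, 667, 656, 744, 741, 742, 743, 743, 742, 739, 739, 742, 744, 748, 736, 287, 309, 329, 294, 270] [298.22212104 140.90871289]
0.045 [597, 706, 738, 735, 739, 731, 716, 743, 740, 741, 742, 741, 741, 738, 739, 741, 744, 747, 727, 270, 229, 203, 218, 263] [283.71376985 150.42224013]
```

```bash
python3 -c "
from cell import workorder
print(workorder.sign_off())"
```

```text
the job is handed in; nothing more can be done
None
```

I fitted the end board flush on the rack and turned the cam to about 2.77 rad, where the turning force put the pull at roughly 20–25 N. It stayed tight when released, and I handed the job in with the arm clear at about 24 s. The jars were not re-imaged, and the sign-off returned no verdict. On the way, the gripper body pressed on what I took to be the oven at about 10 N, so I turned the hand and carried on.

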